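# Snap the vent cap onto the food carrier and hold it down

## Task

Close the vent of the black insulated food carrier: pick up the orange snap cap and press it straight down onto the steel stud on the carrier's lid until it clicks past the brass balls, then keep pressing so that it squeezes the blue rubber seal well down. Finish while still holding the cap pressed against the seal: do not let go or ease off. Leave the other things on the table where they are.

Things in the scene. Friction and masses are not known exactly. Their poses are not given: they have to be found in the camera images.
- cap: Orange ribbed round plastic snap cap, loose, 50 to 85 g, mouth down on the table at the robot's right, in one of three places (the shaker and the jar are in the others). Body 50 mm in diameter, 32 mm high, flat shoulder on top. Underneath: mouth 22 mm wide with an inner lip 4 mm high, above it a bore 28 mm wide up to 27 mm above the underside. Origin: centre of the underside; z up.
- cap_grip (a point): Point on the axis of the cap's round grip stem, 45 mm above the cap's underside. The stem is 20 mm in diameter and rises 26 mm from the cap's shoulder, its top 58 mm above the underside. Grip it from above at any yaw; the fingertips may rest on the shoulder and push there.
- stud (a point): Upright steel stud on the carrier's lid, at the end towards the robot. Point: on its axis at the lid's surface, 190 mm above the table; z up. Post 18 mm in diameter, 30 mm high, the top 5 mm tapered to 11 mm. A white collar, 68 mm in diameter and 4 mm high, surrounds it.
- stud_balls (a point): Point on the stud's axis 19 mm above stud, level with four spring-loaded brass balls that stick out of the post to 26 mm across. A cap meets them when its underside is 23 mm above stud; the push peaks at about 7 to 12 N near 20 mm and drops to nothing near 18 mm (the click). The balls then pull it down, up to 12 N, until it lies on the seal at 12 mm.
- seal (a joint): How far the blue springy seal disc is pressed down, in m: 0 free, 0.005 fully squeezed (hard stop). The disc, 48 mm in diameter, lies round the stud, its free top 12 mm above stud. Squeezing it takes about 1 N to start and 2.2 N per mm, 12 N in all. If the cap is let go after the click the seal lifts it until the balls hold it, and the seal is then nearly free.
- carrier: Black insulated food carrier with blue latches, fixed, 390 mm (its x) by 330 mm (its y), 190 mm high, flat on top. Origin: centre of its underside, z up. The stud stands at x = -80 mm, y = -20 mm of it.
- shaker: Steel pepper shaker, 48 mm in diameter, 80 mm high, loose. Origin: centre of its underside. Leave alone.
- sauce_jar: Jar with a green cap, 58 mm in diameter, 75 mm high, loose. Origin: centre of its underside. Leave alone.
- meal_tray: Sealed black meal tray, 190 by 140 by 43 mm, loose, left of the carrier. Origin: centre of its underside. Leave alone.
- spoon: Serving spoon, 170 mm long, lying beyond the cap's places, loose. Leave alone.
- label_roll: Roll of white labels lying flat, 72 mm in diameter, 30 mm high, left of the carrier, loose. Leave alone.
- tin: Steel tin, 74 mm in diameter, 60 mm high, right of the robot, near the cap's places, loose. Leave alone.
Mind the look-alikes: they are no part of the job. There is more than one size of the cap; the one meant has the size given above.

How it is judged:
On the way, in this order (a step that is already met when the one before it is completed fails the run):
1. the cap is lifted off the table, at least 60 mm (height (world z) of cap above 0.06 m and contact force between the fingers and cap above 1 N), for 0.2 s.
2. the cap has clicked onto the stud, upright (z of cap in the frame of stud below 0.0135 m and horizontal distance between cap and stud below 0.004 m and angle between cap's own z axis and vertical below 0.12 rad), for 0.1 s.
At the end, for the whole second after the job is handed in: The cap is snapped on the stud, centred within 4 mm and upright within 7 degrees; the fingers are still on it and hold it down, so that through the last second the seal is squeezed by more than 1.5 mm (z of cap in the frame of stud below 0.0108 m and horizontal distance between cap and stud below 0.004 m and angle between cap's own z axis and vertical below 0.12 rad and value of joint seal above 0.0015 m and contact force between the fingers and cap above 2 N and linear speed of cap below 0.02 m/s); the arm keeps its last pose, push and grip.
It fails at once if one of the bystanders (the pepper shaker, the sauce jar, the meal tray, the spoon, the label roll, the tin) is moved by more than 30 mm (distance of any of shaker, sauce_jar, meal_tray, spoon, label_roll, tin from where it was at the start of the episode above 0.03 m).
It also fails if it takes over 54 s, if anything falls off the work surface, if the arm or the gripper's body presses on something with over 40 N, if the wrist force passes 120 N, or if a joint passes its speed limit or range.

## Robot

A 6-joint arm with a two-finger parallel gripper is mounted at the origin on the work surface. World frame = base frame: x ahead of the robot, y to its left, z up, the work surface at z = 0. Lengths are in m, angles in rad, forces in N, time in s.
With the tool pointing down it reaches from about 0.375 to 0.925 m from the base axis. Payload 5.7 kg.
Tool frame: the origin (TCP) lies at the centre of the arm's flange, where the gripper is bolted on; the fingertips stand 182 mm ahead of it and the grasp point (between the pads) lies 163 mm ahead of it (env.nose_length is the distance from the TCP to the fingertips, in m); z points along the fingers, y is the line along which they close (so a half turn about z gives the same grasp; the last joint's range is limited). The gripper opens to 88 mm and grips with 3 to 60 N. Pads are 20 mm wide; open, the fingers measure 115 mm over their backs; the gripper's body (75 mm by 178 mm) begins 61 mm behind the grasp point.
Start: joints at [-1.413, 0.359, 1.51, -0, 1.272, -0.115], TCP at [0.162, -0.578, 0.405] pointing down, gripper open.
Joint ranges: [-2.97, 2.97], [-1.01, 2.36], [0.21, 2.38], [-0.96, 4.11], [0.2, 2.71], [-2.98, 2.98]. Speed limits (rad/s): [2.39, 2.39, 3.14, 3.14, 3.14, 3.14].

## Interface

Orientations are given as a 3x3 rotation matrix whose columns are the frame's x, y, z axes.
In Python, from station import env gives the robot as it stands.
- The arm moves only by the tool drive_tool, never from a script. Its argument "motion" is a list of rows, each a list of 6 numbers: the shift along the world's x, y, z as a fraction of full scale, then the turn, a rotation vector about the world's x, y, z as a fraction of full scale. In form: [[tx, ty, tz, wx, wy, wz], ...]. A call has 1 to 5 rows; each row is the pose to reach, as a shift and turn from the pose commanded when the call began; what a row does not reach only later rows make up. Full scale, the value 1, is 0.25 m for a shift and pi/2 rad for a turn. A row lasts 1/8 s, in which the tool goes at most 62.5 mm and 10.7 degrees, less where a joint would pass 70% of its speed; a pose out of reach is approached as far as the arm can. A call with a number of a shift or a turn outside -1 to 1 is refused whole. A call with a gripper value outside its range is refused whole. "fingers" is the closure, from 0 (fully open) to 1 (shut), set as the call begins (left out, the last holds). The fingers move at their own pace and stop on an object; "force" is the grip in N (left out, the last holds). Time passes only in rows, so rows that repeat a pose let the fingers close. It gives the time, the measured TCP pose, the force, the opening and the grip force at its end, in the units of the state.
- env.sense(): the state, without advancing time (a new reading comes with each control period).
- env.grab_frame(name): name is "side" or "top"; returns the picture (480x640x3 uint8, blue, green, red); there is no depth.
- env.calibration(name): a dict with "camera_matrix" (3x3 intrinsics, pixels), "R" (3x3) and "t" (3): a world point X has camera coordinates R X + t. Camera axes: x right, y down, z forward; pixel columns grow to the right and rows downward; lengths in m; the calibration is good to about 2 mm. A picture is of the moment at which its call begins. calibration takes no time and is no camera call.
- env.finish_job(): hands the job in; it is judged then, once.
The state is a dict: "time_s": time; "q": joint angles; "joint_velocities": joint speeds; "effort": joint torques, N m; "position": TCP position; "tool_rot": TCP orientation; "wrist_force": force on the tool from outside, world axes, zero at the start; "torque": the same for the moment, N m; "grip_width": opening from 0.0 (shut) to 1.0 (fully open); "grasp_force": force on a finger pad.
Only numpy, scipy, OpenCV 4.12 (cv2) and the standard library are available. Lean on these libraries where they do the work, as an engineer would, in place of code of your own. Each camera call takes 0.05 s, during which the arm holds its last target. There are 200 camera calls.

## Working session

There is one attempt and no reset: what is moved stays moved. The work goes in short steps, Python scripts to look and compute and a tool call to move; the robot and the scene stay as the last step left them, time stands still between calls to the robot, and variables do not carry over. Pictures are saved under pics/ and viewed, at most 10 in all, crops included, and the job is handed in when it is done.

Besides the shell and the picture viewer there is one more tool, called after "Request:" by a JSON object that holds its "op" and its "data". drive_tool: Moves the arm, as the interface text tells. Shift numbers are shares of 0.25 m and turn numbers shares of pi/2 rad, none past 1 either way. Its arguments: {"type":"object","properties":{"motion":{"type":"array"},"fingers":{"type":"number"},"force":{"type":"number"}},"required":["motion"]}

```bash
mkdir -p pics; cat > h.py <<'E'
import numpy as np, cv2
from station import env
def ray(name,u,v):
    c=env.calibration(name);K=np.array(c["camera_matrix"]);R=np.array(c["R"]);t=np.array(c["t"])
    return -R.T@t, R.T@np.linalg.solve(K,[u,v,1.])
def onplane(name,u,v,z):
    o,d=ray(name,u,v); return o+d*(z-o[2])/d[2]
def proj(name,X):
    c=env.calibration(name);p=np.array(c["camera_matrix"])@(np.array(c["R"])@np.array(X)+np.array(c["t"]));return p[:2]/p[2]
def two(p,q):
    o1,d1=ray("top",*p);o2,d2=ray("side",*q)
    s=np.linalg.lstsq(np.c_[d1,-d2],o2-o1,rcond=None)[0]
    a,b=o1+s[0]*d1,o2+s[1]*d2
    return (a+b)/2,np.linalg.norm(a-b)
E
python3 - <<'E'
from h import *
for n in("top","side"):
    cv2.imwrite(f"pics/{n}0.png",env.grab_frame(n)); print(n,ray(n,320,240),env.calibration(n)["camera_matrix"])
print(env.sense())
E
```

```text
top (array([0.46426867, 0.026532  , 1.45379129]), array([ 0.05268537,  0.01175332, -0.99861945])) [[577.50946337   0.         325.07354754]
 [  0.         577.50946337 234.91552368]
 [  0.           0.           1.        ]]
side (array([ 0.31802539, -0.62813798,  0.97726043]), array([ 0.20578914,  0.6247083 , -0.75329342])) [[448.61482126   0.         323.27834498]
 [  0.         448.61482126 241.20506786]
 [  0.           0.           1.        ]]
{'time_s': 0.1, 'q': array([-1.41308807e+00,  3.59426507e-01,  1.51131329e+00,  7.31261840e-07,
        1.27250893e+00, -1.15066660e-01]), 'joint_velocities': array([ 0.00054953, -0.00331749, -0.00180656,  0.00103432, -0.00063627,
        0.00048784]), 'effort': array([ 4.38048983e-04, -5.16356993e+01, -2.71406472e+01,  6.76903850e-02,
        2.76626955e-02, -1.24801306e-05]), 'position': array([ 0.16160395, -0.5774925 ,  0.40390141]), 'tool_rot': array([[ 9.63027111e-01,  2.69404373e-01, -2.59404759e-04],
       [ 2.69404431e-01, -9.63025741e-01,  1.63563043e-03],
       [ 1.90832531e-04, -1.64504124e-03, -9.99998629e-01]]), 'wrist_force': array([-0.33394639,  1.30359947, -0.12901371]), 'torque': array([-0.00792821,  0.01601673, -0.02052397]), 'grasp_force': 0.0, 'grip_width': 1.000590349785752}
```

View pics/top0.png

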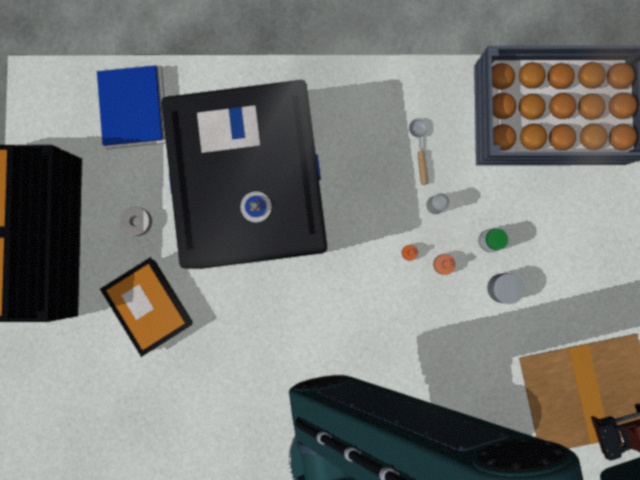

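View pics/side0.png

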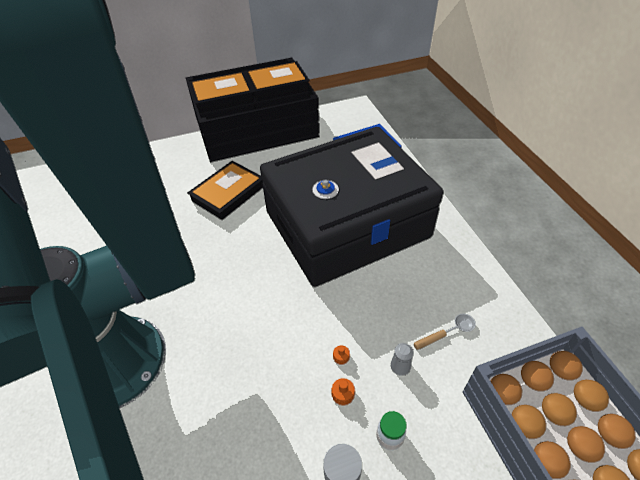

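Both views show two orange caps: a small one at top (410,253) / side (342,354) and a larger one at top (445,264) / side (343,391). The stud is at top (256,207) / side (325,188). Next I'll measure sizes and positions.

```bash
cat > m.py <<'E'
from h import *
def caps():
  P={}
  for n,(x0,y0,x1,y1) in dict(top=(395,235,470,280),side=(320,335,370,415)).items():
    im=env.grab_frame(n); h=cv2.cvtColor(im,cv2.COLOR_BGR2HSV)
    m=cv2.inRange(h,(3,130,90),(20,255,255)); k=np.zeros_like(m);k[y0:y1,x0:x1]=m[y0:y1,x0:x1]
    for c in cv2.findContours(k,0,1)[0]:
        if cv2.contourArea(c)<40: continue
        (u,v),r=cv2.minEnclosingCircle(c); x,y,w,hh=cv2.boundingRect(c)
        print(n,"circ",u,v,r,"bbox",x,y,w,hh,"area",cv2.contourArea(c),"xy@.032",onplane(n,u,v,.032).round(4),"width mm",1000*np.linalg.norm(onplane(n,x,v,.02)-onplane(n,x+w,v,.02)))
caps()
for n,(x0,y0,x1,y1) in dict(top=(230,180,285,235),side=(300,165,350,210)).items():
    im=env.grab_frame(n)
    cr=cv2.resize(im[y0:y1,x0:x1],None,fx=7,fy=7,interpolation=cv2.INTER_CUBIC)
    cv2.imwrite(f"pics/s_{n}.png",cr)
    h=cv2.cvtColor(im,cv2.COLOR_BGR2HSV)
    w=cv2.inRange(im,(110,110,110),(255,255,255)); b=cv2.inRange(h,(100,100,60),(130,255,255))
    m=(w|b); k=np.zeros_like(m);k[y0:y1,x0:x1]=m[y0:y1,x0:x1]
    c=max(cv2.findContours(k,0,1)[0],key=cv2.contourArea); e=cv2.fitEllipse(cv2.convexHull(c))
    print(n,e,"collar",onplane(n,*e[0],.194).round(4))
    k2=np.zeros_like(b);k2[y0:y1,x0:x1]=b[y0:y1,x0:x1]
    c=max(cv2.findContours(k2,0,1)[0],key=cv2.contourArea); e=cv2.fitEllipse(cv2.convexHull(c))
    print(n,e,"seal",onplane(n,*e[0],.200).round(4))
a=cv2.imread("pics/s_top.png");b=cv2.imread("pics/s_side.png")
im=env.grab_frame("top")[235:285,395:470];im=cv2.resize(im,None,fx=5,fy=5)
can=np.zeros((600,800,3),np.uint8);can[:385,:385]=a;can[:315,400:750]=b;can[340:590,400:775]=im
cv2.imwrite("pics/crop.png",can)
E
python3 m.py
```

```text
top circ 444.2336120605469 264.3428039550781 9.60847282409668 bbox 435 255 19 19 area 251.5 xy@.032 [ 0.4789 -0.262   0.032 ] width mm 47.05435400293524
top circ 409.26190185546875 252.34921264648438 7.3862762451171875 bbox 402 245 15 15 area 149.0 xy@.032 [ 0.5085 -0.1764  0.032 ] width mm 37.20924804838835
side circ 342.35107421875 391.18084716796875 13.25001049041748 bbox 331 378 24 27 area 459.5 xy@.032 [ 0.4759 -0.2698  0.032 ] width mm 52.49849642004914
side circ 340.6164245605469 354.4520568847656 9.193360328674316 bbox 333 346 17 18 area 221.5 xy@.032 [ 0.5037 -0.1882  0.032 ] width mm 39.35534906500373
top ((255.24697875976562, 206.53793334960938), (29.8571720123291, 30.527742385864258), 155.49063110351562) collar [0.6044 0.1833 0.194 ]
top ((255.12945556640625, 206.05068969726562), (20.552549362182617, 20.84126091003418), 132.68020629882812) seal [0.6048 0.1828 0.2   ]
side ((324.9817199707031, 188.91616821289062), (18.718408584594727, 26.343217849731445), 88.96598052978516) collar [0.6025 0.1812 0.194 ]
side ((325.0279235839844, 186.53724670410156), (14.361776351928711, 17.91110610961914), 88.50987243652344) seal [0.6035 0.1834 0.2   ]
```

View pics/crop.png

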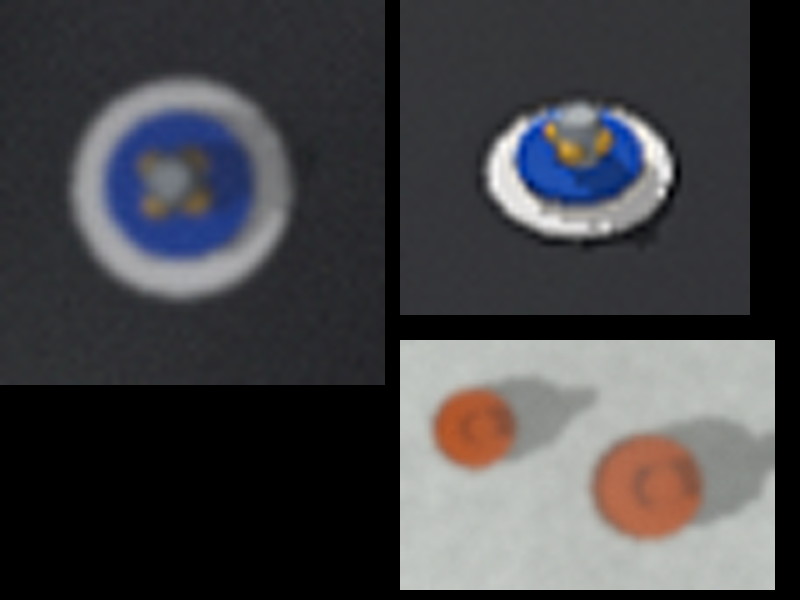

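The larger cap (~50 mm, at about (0.479,-0.262)) is the one meant. The stud is at about (0.604,0.183). I'll approach the cap now.

Request:
{"op": "drive_tool", "data": {"motion": [[0.64, 0.63, 0, 0, 0, 0], [0.64, 0.63, 0, 0, 0, 0], [0.64, 0.63, 0, 0, 0, 0], [0.64, 0.63, 0, 0, 0, 0], [0.64, 0.63, 0, 0, 0, 0]], "fingers": 0}}

```text
time_s: 0.98
position: [0.323, -0.4184, 0.4047]
tool_rot: [[0.962, 0.273, 0.0], [0.273, -0.962, 0.001], [0.0, -0.0, -1.0]]
wrist_force: [-0.5, -0.4, -0.5]
grip_width: 1.0
grasp_force: 0.0
```

Request:
{"op": "drive_tool", "data": {"motion": [[0.63, 0.63, -0.52, 0, 0, 0], [0.63, 0.63, -0.52, 0, 0, 0], [0.63, 0.63, -0.52, 0, 0, 0], [0.63, 0.63, -0.52, 0, 0, 0], [0.63, 0.63, -0.52, 0, 0, 0]]}}

```text
time_s: 1.6
position: [0.4799, -0.2613, 0.2724]
tool_rot: [[0.962, 0.272, -0.003], [0.272, -0.962, 0.002], [-0.002, -0.003, -1.0]]
wrist_force: [0.4, 0.4, -0.2]
grip_width: 1.004
grasp_force: 0.0
```

```bash
python3 - <<'E'
from h import *
s=env.sense();print(s["position"],s["q"],s["time_s"],s["tool_rot"].round(3).tolist())
im=env.grab_frame("side");c=im[260:430,240:450];cv2.imwrite("pics/a.png",cv2.resize(c,None,fx=3.5,fy=3.5))
E
```

```text
[ 0.47986652 -0.26130014  0.27242682] [-6.25122829e-01  4.40057755e-01  1.76601603e+00  1.88893776e-04
  9.39131146e-01  6.69830802e-01] 1.6 [[0.962, 0.272, -0.003], [0.272, -0.962, 0.002], [-0.002, -0.003, -1.0]]
```

View pics/a.png

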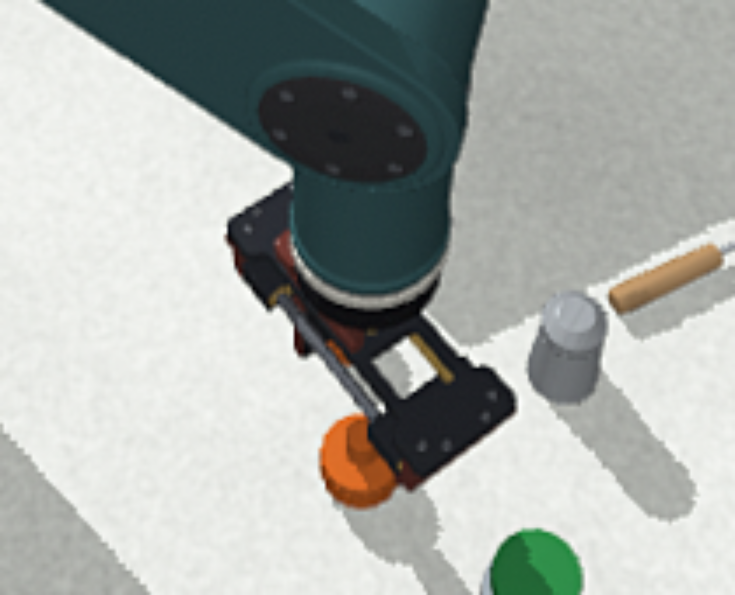

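The gripper is above the cap (crop shows the cap at about (360,460), below the fingers). I'll descend and close.

Request:
{"op": "drive_tool", "data": {"motion": [[0, 0, -0.1, 0, 0, 0], [0, 0, -0.21, 0, 0, 0], [0, 0, -0.21, 0, 0, 0], [0, 0, -0.21, 0, 0, 0]]}}

```text
time_s: 2.15
position: [0.4791, -0.2642, 0.2233]
tool_rot: [[0.963, 0.268, 0.001], [0.268, -0.963, -0.001], [0.001, 0.001, -1.0]]
wrist_force: [0.5, 0.2, -0.8]
grip_width: 1.004
grasp_force: 0.0
```

Request:
{"op": "drive_tool", "data": {"motion": [[0, 0, 0, 0, 0, 0], [0, 0, 0, 0, 0, 0], [0, 0, 0, 0, 0, 0], [0, 0, 0, 0, 0, 0], [0, 0, 0, 0, 0, 0]], "fingers": 1, "force": 6}}

```text
time_s: 2.78
position: [0.4792, -0.2627, 0.2221]
tool_rot: [[0.963, 0.27, -0.0], [0.27, -0.963, 0.0], [-0.0, -0.0, -1.0]]
wrist_force: [0.4, -0.6, -0.8]
grip_width: 0.472
grasp_force: 0.0
```

Request:
{"op": "drive_tool", "data": {"motion": [[0, 0, 0, 0, 0, 0], [0, 0, 0, 0, 0, 0], [0, 0, 0, 0, 0, 0], [0, 0, 0, 0, 0, 0], [0, 0, 0, 0, 0, 0]]}}

```text
time_s: 3.4
position: [0.4791, -0.2628, 0.2221]
tool_rot: [[0.963, 0.269, -0.0], [0.269, -0.963, 0.0], [-0.0, -0.0, -1.0]]
wrist_force: [-0.7, 0.4, -0.9]
grip_width: 0.223
grasp_force: 6.0
```

Request:
{"op": "drive_tool", "data": {"motion": [[0, 0, 0, 0, 0, 0], [0, 0, 0, 0, 0, 0], [0, 0, 0, 0, 0, 0]], "fingers": 0.5}}

```text
time_s: 3.78
position: [0.4792, -0.2628, 0.2222]
tool_rot: [[0.963, 0.27, 0.0], [0.27, -0.963, 0.0], [0.0, -0.0, -1.0]]
wrist_force: [-0.3, 0.8, -0.4]
grip_width: 0.489
grasp_force: 0.0
```

Request:
{"op": "drive_tool", "data": {"motion": [[0, 0, 0, 0, 0, 0.1], [0, 0, 0, 0, 0, 0.2], [0, 0, 0, 0, 0, 0.3], [0, 0, 0, 0, 0, 0.4], [0, 0, 0, 0, 0, 0.5]]}}

```text
time_s: 4.4
position: [0.4792, -0.2628, 0.2221]
tool_rot: [[0.486, 0.874, -0.0], [0.874, -0.486, 0.0], [0.0, -0.0, -1.0]]
wrist_force: [0.5, -0.6, -0.6]
grip_width: 0.501
grasp_force: 0.0
```

Request:
{"op": "drive_tool", "data": {"motion": [[0, 0, 0, 0, 0, 0.1], [0, 0, 0, 0, 0, 0.2], [0, 0, 0, 0, 0, 0.3], [0, 0, 0, 0, 0, 0.4], [0, 0, 0, 0, 0, 0.5]]}}

```text
time_s: 5.03
position: [0.4792, -0.2628, 0.2222]
tool_rot: [[-0.274, 0.962, -0.0], [0.962, 0.274, -0.0], [-0.0, -0.0, -1.0]]
wrist_force: [0.3, -0.3, 0.1]
grip_width: 0.501
grasp_force: 0.0
```

Request:
{"op": "drive_tool", "data": {"motion": [[0, 0, -0.02, 0, 0, 0], [0, 0, -0.02, 0, 0, 0], [0, 0, -0.02, 0, 0, 0], [0, 0, -0.02, 0, 0, 0], [0, 0, -0.02, 0, 0, 0]], "fingers": 1, "force": 6}}

```text
time_s: 5.65
position: [0.4791, -0.2628, 0.2171]
tool_rot: [[-0.269, 0.963, -0.0], [0.963, 0.269, -0.0], [0.0, -0.0, -1.0]]
wrist_force: [0.4, -0.2, -1.1]
grip_width: 0.227
grasp_force: 6.0
```

Request:
{"op": "drive_tool", "data": {"motion": [[0, 0, 0, 0, 0, 0], [0, 0, 0, 0, 0, 0], [0, 0, 0, 0, 0, 0], [0, 0, 0, 0, 0, 0]], "force": 30}}

```text
time_s: 6.15
position: [0.4791, -0.2628, 0.2171]
tool_rot: [[-0.269, 0.963, -0.0], [0.963, 0.269, -0.0], [0.0, -0.0, -1.0]]
wrist_force: [-0.5, 0.1, -1.0]
grip_width: 0.223
grasp_force: 30.0
```

Request:
{"op": "drive_tool", "data": {"motion": [[0, 0, 0.15, 0, 0, 0], [0, 0, 0.35, 0, 0, 0], [0, 0, 0.6, 0, 0, 0], [0, 0, 0.85, 0, 0, 0], [0, 0, 1.0, 0, 0, 0]]}}

```text
time_s: 6.78
position: [0.4793, -0.2629, 0.4707]
tool_rot: [[-0.269, 0.963, 0.003], [0.963, 0.269, -0.003], [-0.003, 0.003, -1.0]]
wrist_force: [1.1, 0.1, -1.8]
grip_width: 0.221
grasp_force: 30.0
```

Request:
{"op": "drive_tool", "data": {"motion": [[0.05, 0.17, 0.04, 0, 0, 0], [0.1, 0.35, 0.08, 0, 0, 0], [0.15, 0.53, 0.08, 0, 0, 0], [0.2, 0.71, 0.08, 0, 0, 0], [0.25, 0.89, 0.08, 0, 0, 0]]}}

```text
time_s: 7.4
position: [0.5417, -0.0388, 0.4871]
tool_rot: [[-0.269, 0.963, -0.0], [0.963, 0.269, -0.0], [-0.0, -0.0, -1.0]]
wrist_force: [0.2, 0.7, -0.3]
grip_width: 0.218
grasp_force: 30.0
```

Request:
{"op": "drive_tool", "data": {"motion": [[0.05, 0.2, 0, 0, 0, 0], [0.1, 0.4, 0, 0, 0, 0], [0.17, 0.6, 0, 0, 0, 0], [0.23, 0.8, 0, 0, 0, 0], [0.25, 0.89, 0, 0, 0, 0]]}}

```text
time_s: 8.02
position: [0.6044, 0.1846, 0.4867]
tool_rot: [[-0.272, 0.962, -0.001], [0.962, 0.272, 0.0], [0.0, -0.0, -1.0]]
wrist_force: [-0.4, -0.7, -0.9]
grip_width: 0.221
grasp_force: 30.0
```

Request:
{"op": "drive_tool", "data": {"motion": [[0, 0, 0, 0, 0, 0], [0, 0, 0, 0, 0, 0]]}}

```text
time_s: 8.28
position: [0.6038, 0.1811, 0.487]
tool_rot: [[-0.269, 0.963, -0.001], [0.963, 0.269, -0.001], [-0.001, -0.001, -1.0]]
wrist_force: [-0.6, 0.2, -0.1]
grip_width: 0.221
grasp_force: 30.0
```

```bash
python3 - <<'E'
from h import *
s=env.sense();print(s["position"],s["q"],s["time_s"],s["tool_rot"].round(4).tolist(),s["grip_width"],s["wrist_force"])
im=env.grab_frame("side");cv2.imwrite("pics/b_full.png",im);c=im[90:230,240:415];cv2.imwrite("pics/b.png",cv2.resize(c,None,fx=4,fy=4,interpolation=cv2.INTER_CUBIC))
p=s["position"];
print("cap base proj",proj("side",p-[0,0,.2171]),"stud top proj",proj("side",[.604,.183,.22]))
E
```

```text
[0.6038226  0.18107908 0.48699778] [ 1.82113228e-01  3.45061891e-01  1.32647119e+00 -8.70459839e-04
  1.47103092e+00 -8.99945871e-02] 8.275 [[-0.2688, 0.9632, -0.0008], [0.9632, 0.2688, -0.001], [-0.0008, -0.001, -1.0]] 0.22072694537669196 [-0.56954631  0.18923971 -0.0623003 ]
cap base proj [325.09313747 165.7309499 ] stud top proj [325.14536829 180.67969554]
```

View pics/b.png

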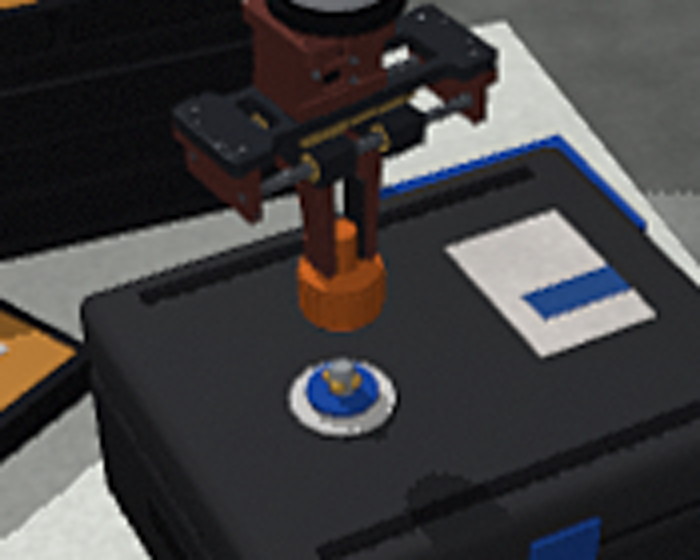

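The cap is held upright over the stud (crop: cap at about (342,290), stud top at (343,365)). I'll check camera bias using the held cap, whose position is known from the TCP.

```bash
python3 - <<'E'
from h import *
p=env.sense()["position"];b=p-[0,0,.2171]
a=np.linspace(0,2*np.pi,90)
def bb(n,cx,cy,zs,r): 
    q=np.array([proj(n,[cx+r*np.cos(t),cy+r*np.sin(t),z]) for t in a for z in zs]); return q.min(0).round(2),q.max(0).round(2)
def sub(n,sat,x0,y0,x1,y1):
    # subpixel bbox by upsampled mask
    im=env.grab_frame(n)[y0:y1,x0:x1];u=cv2.resize(im,None,fx=8,fy=8,interpolation=cv2.INTER_CUBIC)
    m=sat(u);c=max(cv2.findContours(m,0,1)[0],key=cv2.contourArea);x,y,w,h=cv2.boundingRect(c)
    f=lambda v,o:(v+.5)/8-.5+o
    return [round(f(v,o),2) for v,o in((x-.5,x0),(x+w-.5,x0),(y-.5,y0),(y+h-.5,y0))]
org=lambda u:cv2.inRange(cv2.cvtColor(u,cv2.COLOR_BGR2HSV),(3,130,70),(20,255,255))
wh=lambda u:cv2.inRange(u.max(2),85,255)
print("cap L,R,top,bot",sub("side",org,310,140,345,176),"pred",bb("side",*b[:2],[b[2],b[2]+.032],.025))
print("collar",sub("side",wh,300,165,352,212),"pred",bb("side",.6038,.1825,[.190,.194],.034),"dx1mm",proj("side",[.6048,.1825,.19])-proj("side",[.6038,.1825,.19]),"dy1mm",proj("side",[.6038,.1835,.19])-proj("side",[.6038,.1825,.19]))
E
```

```text
cap L,R,top,bot [313.75, 336.12, 143.88, 172.38] pred (array([314.53, 148.79]), array([335.44, 172.45]))
collar [311.62, 338.5, 179.0, 198.5] pred (array([312.06, 179.68]), array([338.48, 198.75])) dx1mm [ 0.36383498 -0.093808  ] dy1mm [-0.13279902 -0.24603964]
```

Request:
{"op": "drive_tool", "data": {"motion": [[0, 0.004, -0.08, 0, 0, 0], [0, 0.004, -0.16, 0, 0, 0], [0, 0.004, -0.18, 0, 0, 0], [0, 0.004, -0.18, 0, 0, 0], [0, 0.004, -0.18, 0, 0, 0]]}}

```text
time_s: 9.05
position: [0.6045, 0.183, 0.4431]
tool_rot: [[-0.269, 0.963, 0.001], [0.963, 0.269, 0.0], [-0.0, 0.002, -1.0]]
wrist_force: [-0.2, -0.8, -0.2]
grip_width: 0.221
grasp_force: 30.0
```

Request:
{"op": "drive_tool", "data": {"motion": [[0, 0, -0.016, 0, 0, 0], [0, 0, -0.032, 0, 0, 0], [0, 0, -0.04, 0, 0, 0], [0, 0, -0.04, 0, 0, 0]]}}

```text
time_s: 9.55
position: [0.6041, 0.1832, 0.4318]
tool_rot: [[-0.269, 0.963, -0.001], [0.963, 0.269, -0.0], [0.0, -0.001, -1.0]]
wrist_force: [-0.2, 0.1, -0.4]
grip_width: 0.22
grasp_force: 30.0
```

Request:
{"op": "drive_tool", "data": {"motion": [[0, 0, -0.008, 0, 0, 0], [0, 0, -0.016, 0, 0, 0], [0, 0, -0.02, 0, 0, 0], [0, 0, -0.02, 0, 0, 0]]}}

```text
time_s: 10.05
position: [0.6042, 0.1833, 0.4286]
tool_rot: [[-0.269, 0.963, 0.001], [0.963, 0.269, 0.0], [0.0, 0.002, -1.0]]
wrist_force: [-1.9, 0.6, 7.0]
grip_width: 0.22
grasp_force: 30.0
```

Request:
{"op": "drive_tool", "data": {"motion": [[0, 0, -0.008, 0, 0, 0], [0, 0, -0.016, 0, 0, 0], [0, 0, -0.024, 0, 0, 0], [0, 0, -0.024, 0, 0, 0]]}}

```text
time_s: 10.55
position: [0.6041, 0.1833, 0.4203]
tool_rot: [[-0.269, 0.963, -0.001], [0.963, 0.269, 0.0], [0.0, -0.0, -1.0]]
wrist_force: [1.3, 1.4, -6.9]
grip_width: 0.216
grasp_force: 30.0
```

It clicked: the reaction has turned into a pull of 6.9 N. I'll press on into the seal.

Request:
{"op": "drive_tool", "data": {"motion": [[0, 0, -0.008, 0, 0, 0], [0, 0, -0.014, 0, 0, 0], [0, 0, -0.02, 0, 0, 0], [0, 0, -0.02, 0, 0, 0], [0, 0, -0.02, 0, 0, 0]]}}

```text
time_s: 11.18
position: [0.6041, 0.1832, 0.4166]
tool_rot: [[-0.269, 0.963, 0.0], [0.963, 0.269, 0.0], [0.0, 0.0, -1.0]]
wrist_force: [-2.6, 0.8, 4.4]
grip_width: 0.219
grasp_force: 30.0
```

Request:
{"op": "drive_tool", "data": {"motion": [[0, 0, -0.004, 0, 0, 0], [0, 0, -0.008, 0, 0, 0], [0, 0, -0.008, 0, 0, 0], [0, 0, -0.008, 0, 0, 0]]}}

```text
time_s: 11.68
position: [0.6041, 0.1833, 0.4151]
tool_rot: [[-0.269, 0.963, 0.001], [0.963, 0.269, 0.0], [0.0, 0.001, -1.0]]
wrist_force: [-3.1, 1.1, 8.2]
grip_width: 0.218
grasp_force: 30.0
```

Request:
{"op": "drive_tool", "data": {"motion": [[0, 0, -0.002, 0, 0, 0], [0, 0, -0.002, 0, 0, 0], [0, 0, -0.002, 0, 0, 0], [0, 0, -0.002, 0, 0, 0]]}}

```text
time_s: 12.18
position: [0.604, 0.1832, 0.4147]
tool_rot: [[-0.27, 0.963, 0.001], [0.963, 0.27, 0.0], [-0.0, 0.001, -1.0]]
wrist_force: [-2.4, 0.5, 10.2]
grip_width: 0.217
grasp_force: 30.0
```

```bash
python3 - <<'E'
from h import *
im=env.grab_frame("side");c=im[110:220,260:400];cv2.imwrite("pics/c.png",cv2.resize(c,None,fx=5,fy=5,interpolation=cv2.INTER_CUBIC))
s=env.sense();b=s["position"]-[0,0,.2171];print(b,s["wrist_force"],s["grasp_force"])
u=cv2.resize(im[150:205,305:348],None,fx=8,fy=8,interpolation=cv2.INTER_CUBIC)
m=cv2.inRange(cv2.cvtColor(u,cv2.COLOR_BGR2HSV),(3,130,70),(20,255,255))
x,y,w,h=cv2.boundingRect(max(cv2.findContours(m,0,1)[0],key=cv2.contourArea));print("L,R,bot",x/8-.5+305,(x+w)/8-.5+305,(y+h)/8-.5+150)
q=np.array([proj("side",b+[.025*np.cos(t),.025*np.sin(t),z]) for t in np.linspace(0,6.28,90) for z in (0,.032)]);print(q.min(0),q.max(0))
E
```

```text
[0.60407271 0.18324575 0.19764069] [-3.32589145  0.11233346  9.23130105] 30.00357985496521
L,R,bot 314.25 335.5 193.25
[315.15729056 171.21928079] [335.03251166 193.87712499]
```

View pics/c.png

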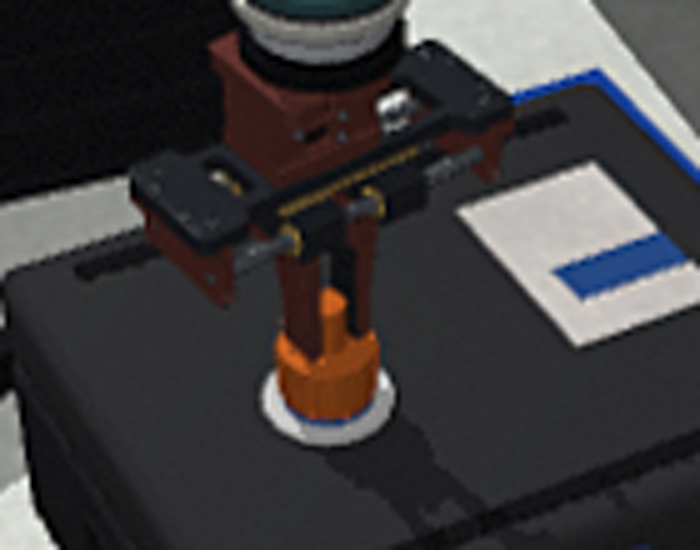

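The cap sits upright on the seal, with only a thin blue rim showing at about (330,418) in the crop. Its underside is at about 7.6 mm by the TCP and the push is about 9 to 10 N, which matches roughly 4 mm of squeeze.

```bash
python3 -c "
from station import env
print(env.finish_job())"
```

```text
the job is handed in; nothing more can be done
None
```

The cap is snapped on the stud and was still gripped and pressed down at hand-in, with the seal squeezed by an estimated 4 mm (read from the arm pose and push force); no verdict came back.

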